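# Open the dust extractor's bayonet cover and hang it up

## Robot

A 7-joint arm with a two-finger parallel gripper is mounted at the origin on the work surface. World frame = base frame: x ahead of the robot, y to its left, z up, the work surface at z = 0. Lengths are in m, angles in rad, forces in N, time in s.
With the tool pointing down it reaches from about 0.4 to 0.85 m from the base axis. Payload 10.4 kg.
Tool frame: the origin (TCP) lies at the very end of the fingers, on their centre line; the grasp point (between the pads) lies 19 mm behind it; z points along the fingers, y is the line along which they close (so a half turn about z gives the same grasp; the last joint's range is limited). The gripper opens to 87 mm and grips with 3 to 60 N. Pads are 19 mm wide; open, the fingers measure 117 mm over their backs; the gripper's body (75 mm by 190 mm) begins 51 mm behind the grasp point.
Start: joints at [1.295, 0.332, -0.065, 1.46, 0.022, 1.35, -0.088], TCP at [0.156, -0.605, 0.223] pointing down, gripper open.
Joint ranges: [-2.6, 2.6], [-0.5, 2.12], [-1.47, 1.34], [0.16, 2.42], [-1.27, 4.41], [0.06, 2.06], [-2.6, 2.6]. Speed limits (rad/s): [2.22, 2.22, 2.79, 2.79, 3.14, 3.14, 3.14].

## Interface

Orientations are given as a unit quaternion [x, y, z, w].
In Python, from bench import * gives the robot as it stands.
- The arm moves only by the tool step_arm, never from a script. Its arguments are lists of equal length, an entry for each row: "delta_pos": the shift along the world's x, y, z in units of 25 mm (1.0 is 25 mm), a list of three; "turn": the turn about the world's z in units of 0.12 rad (1.0 is 0.12 rad). In form: {"delta_pos": [[tx, ty, tz], ...], "turn": [turn, ...]}. A call has 1 to 12 rows; each row shifts and turns the commanded pose from where the row before left it; what a row does not reach is not made up. A row lasts 1/10 s, in which the tool goes at most 50 mm and 8.59 degrees, less where a joint would pass 70% of its speed; a pose out of reach is approached as far as the arm can. A call with a number of a shift or a turn outside -1 to 1 is refused whole. A call with a gripper value outside its range is refused whole. "grip" is the closure, from 0 (fully open) to 1 (shut), set as the call begins (left out, the last holds). The fingers move at their own pace and stop on an object; "newtons" is the grip in N (left out, the last holds). Time passes only in rows, so rows that do not move let the fingers close. It gives the time, the measured TCP pose, the force, the opening and the grip force at its end, in the units of the state.
- read_state(): the state, without advancing time (a new reading comes with each control period).
- camera(name): name is "scene" or "side" or "wrist"; returns a dict with "image" (384x512x3 uint8, red, green, blue), "z_map" (384x512 float32, m along the optical axis (not along the pixel's ray), 0 where there is no reading), "mtx" (3x3 intrinsics, pixels), "dist" ([k1, k2, p1, p2, k3] as OpenCV has them; the pictures are not rectified), "view" (4x4, takes a point from world to camera coordinates). Camera axes: x right, y up, looking along -z (the intrinsics and any distortion apply to the point x, -y, -z); pixel columns grow to the right and rows downward; lengths in m; the calibration is good to about 2 mm. A picture is of the moment at which its call begins.
- close_job(): hands the job in; it is judged then, once.
The state is a dict: "time": time; "joint_positions": joint angles; "joint_vel": joint speeds; "joint_torque": joint torques, N m; "ee_pos": TCP position; "eef_rot": TCP orientation; "ft_force": force on the tool from outside, world axes, zero at the start; "torque": the same for the moment, N m; "width": finger opening in m; "grip_force": force on a finger pad.
Only numpy, scipy, OpenCV 4.12 (cv2) and the standard library are available. Lean on these libraries where they do the work, as an engineer would, in place of code of your own. Each camera call takes 0.05 s, during which the arm holds its last target. There are 200 camera calls.

## Task

The filter in the bench dust extractor is due for changing: press its round cover down against the spring, twist it a quarter turn counter-clockwise to free its lugs and lift it off. Hang the cover by its handle on the double hook on the side of the drawer cabinet, the crossbar lying across both prongs behind their upturned tips, and let go so that it hangs level and still, clear of the cabinet's side. Leave everything else on the bench where it stands.

Things in the scene. Friction and masses are not known exactly. Their poses are not given: they have to be found in the camera images.
- extractor: Fixed bench dust extractor: upright grey filter drum, 168 mm diameter, blower and motor on the same base plate up to 290 mm behind it (its +x). Origin on the drum's axis at bench level, z up. An intake bell sticks out 135 mm on its +y side. The drum's mouth is 129 mm above the bench; blower and motor stay below 148 mm.
- collar (a point): Point on the drum's axis 119 mm above the bench, where the locked cover's origin lies; axes as the extractor. Around it the mouth has three aluminium claws 120 degrees apart, with open gaps between them; each has a turned-down nose 5 mm deep that keeps a cover lug locked. A spring plate inside pushes the cover up: about 6 N to move it, 10 N at 8 mm, bottoming at 12 mm.
- cover: Round aluminium bayonet cover, 120 mm diameter, 8 mm thick, 0.25 to 0.35 kg, z up, origin at the centre of its underside. Three lugs, 5 mm thick, reach to 72 mm radius, under the claws when locked. Starts locked, its axes along the extractor's (2 degrees), with 3 mm sideways play. Free and ready to lift straight out when turned 68 to 95 degrees counter-clockwise from above; hard stop at 97.
- cover_grip (a point): Centre of the cover's handle crossbar (black), 61 mm above the cover's origin, axes as the cover; starts 180 mm above the bench. Crossbar 100 mm long (cover's y), 12 mm wide (x), 14 mm high, on an upright at each end; window under it 84 mm wide, 46 mm high. To unlock, push down 6 to 11 mm and hold it down for the first 35 degrees of turn; when free the spring raises it about 6 mm.
- cabinet: Fixed bench drawer cabinet, yellow drawer fronts on its -x side, 260 (x) x 200 (y) x 220 mm high; origin under its centre, z up. Small stock on its top, on the half away from the hook, reaches 270 mm above the bench. A steel double hook is screwed to its +y side; nothing is above the hook, and the way in is from +y.
- hook_throat (a point): Where the crossbar's centre lies when the cover hangs well, the bar across both prongs, the prongs through the handle's window: midway between the prongs, 98 mm out from the cabinet's side, 210.5 mm above the bench; axes as the cabinet, y out along the prongs. The level part of the prongs runs from here 90 mm inward and 30 mm outward.
- hook_tips (a point): Midway between the upturned tips of the hook's two prongs, at their top: 41 mm outward of hook_throat, 219.5 mm above the bench, axes as the cabinet. The prongs are round, 7 mm thick, 54 mm apart centre to centre (27 mm to either side in x), level at 200 mm (axis); the tips rise 16 mm above the prongs' upper side.
- glue_tin: bystander: open steel glue tin with a paper label, 104 mm diameter, 117 mm high; origin under its centre
- tin_lid: bystander: the tin's flat round steel lid lying on the mat, 94 mm diameter, 12 mm thick; origin under its centre
- glue_pot: bystander: square white plastic glue pot, 105 mm square, 223 mm high with the blue brush handle on top; origin under its centre
- boot_a: bystander: black lace-up ankle boot, 265 mm long, 225 mm high; origin under its middle
- boot_b: bystander: the second black ankle boot, same size; origin under its middle
- hammer: bystander: hammer lying flat, 270 mm long, wooden handle; origin under its middle
- shoe_brush: bystander: wooden shoe brush, 170 x 52 x 44 mm, bristles down; origin under its centre
- heel_block: bystander: black rubber boot heel, 68 x 64 x 27 mm; origin under its centre
Mind the look-alikes: they are no part of the job. Several things have the shape of the cover; the one meant has the colours described above.

How it is judged:
On the way, in this order (a step that is already met when the one before it is completed fails the run):
1. the locked cover is pressed down at least 4 mm against its spring (z of cover in the frame of extractor below 0.1147 m and angle between the x axis of cover and the x axis of extractor, either way round below 0.5 rad and horizontal distance between cover and collar below 0.01 m), for 0.05 s.
2. still in the collar, it is turned at least 65 degrees, so that its lugs are free (angle between the x axis of cover and the x axis of extractor, either way round above 1.134 rad and horizontal distance between cover and collar below 0.012 m and z of cover in the frame of extractor below 0.135 m), for 0.05 s.
At the end, for the whole second after the job is handed in: The cover hangs level (7 degrees) and at rest (20 mm/s, 0.15 rad/s) with its crossbar lying on both prongs, bearing over 1.2 N: crossbar centre within 16 mm sideways and 6 mm in height of hook_throat, and 26 mm inward to 35 mm outward of it along the prongs (y of cover_grip in the frame of hook_throat between -0.026 and 0.035 m and x of cover_grip in the frame of hook_throat between -0.016 and 0.016 m and z of cover_grip in the frame of hook_throat between -0.006 and 0.006 m and angle between cover's own z axis and vertical below 0.12 rad and contact force between cover and cabinet above 1.2 N and linear speed of cover below 0.02 m/s and angular speed of cover below 0.15 rad/s); the robot touches nothing.
It fails at once if another thing on the bench is moved by more than 40 mm (distance of any of glue_tin, tin_lid, glue_pot, boot_a, boot_b, hammer, shoe_brush, heel_block from where it was at the start of the episode above 0.04 m).
It also fails if it takes over 51 s, if anything falls off the work surface, if the arm or the gripper's body presses on something with over 40 N, if the wrist force passes 120 N, or if a joint passes its speed limit or range.

## Working session

There is one attempt and no reset: what is moved stays moved. The work goes in short steps, Python scripts to look and compute and a tool call to move; the robot and the scene stay as the last step left them, time stands still between calls to the robot, and variables do not carry over. Pictures are saved under pics/ and viewed, at most 10 in all, crops included, and the job is handed in when it is done.

Besides the shell and the picture viewer there is one more tool, called after "Request:" as name(argument=value, ...) on one line, values as JSON. step_arm: Moves the arm, as the interface text tells. Shifts and turns lie within -1 to 1; 1 stands for 25 mm of shift or 0.12 rad of turn. Its arguments: {"type":"object","properties":{"delta_pos":{"type":"array"},"turn":{"type":"array"},"grip":{"type":"number"},"newtons":{"type":"number"}},"required":["delta_pos","turn"]}

```bash
mkdir -p pics
cat > h.py <<'E'
from bench import *
import numpy as np, cv2
def shot(n,save=None):
    c=camera(n)
    if save: cv2.imwrite('pics/'+save,c['image'][:,:,::-1])
    return c
def world(c):
    """world xyz per pixel from z_map"""
    h,w=c['z_map'].shape
    u,v=np.meshgrid(np.arange(w),np.arange(h))
    p=cv2.undistortPoints(np.stack([u,v],-1).reshape(-1,1,2).astype(float),np.array(c['mtx']),np.array(c['dist'])).reshape(h,w,2)
    z=c['z_map']
    P=np.stack([p[...,0]*z,-p[...,1]*z,-z,np.ones_like(z)],-1)
    W=P@np.linalg.inv(np.array(c['view'])).T
    W[z<=0]=np.nan
    return W[...,:3]
E
python3 - <<'E'
from h import *
a=shot('scene');b=shot('side')
cv2.imwrite('pics/a.png',np.vstack([a['image'],b['image']])[:,:,::-1][:, :].copy() if 0 else cv2.resize(np.hstack([a['image'],b['image']])[:,:,::-1],(800,300)))
cv2.imwrite('pics/scene.png',cv2.resize(a['image'][:,:,::-1],(800,600)))
for n,c in(('a',a),('b',b)): np.savez(f'{n}.npz',**c)
s=read_state();print(s)
for c in(a,b):print(np.linalg.inv(c['view'])[:3,3].round(3))
E
```

```text
{'time': 0.1, 'joint_positions': array([ 1.29543266,  0.33280541, -0.06469086,  1.46084539,  0.02158659,
        1.3498835 , -0.08846775]), 'joint_vel': array([-0.00078657, -0.00365788,  0.00195743, -0.00239052, -0.00051007,
       -0.00170657, -0.00178215]), 'joint_torque': array([ 1.54737725e-03, -6.24545860e+01,  2.46878219e-02, -3.90718997e+01,
       -6.13767863e-02,  3.64577549e-02,  1.33019739e-04]), 'ee_pos': array([ 0.15621277, -0.60481579,  0.22184121]), 'eef_rot': array([ 9.92021750e-01,  1.26065298e-01, -1.00971376e-04, -6.15242928e-04]), 'ft_force': array([-0.63974322, -0.46308838,  0.11446911]), 'torque': array([ 0.00807966, -0.01867464,  0.01352698]), 'grip_force': 0.0, 'width': 0.08709687717057468}
[ 1.232 -0.145  1.248]
[1.777 0.228 1.392]
```

View pics/scene.png

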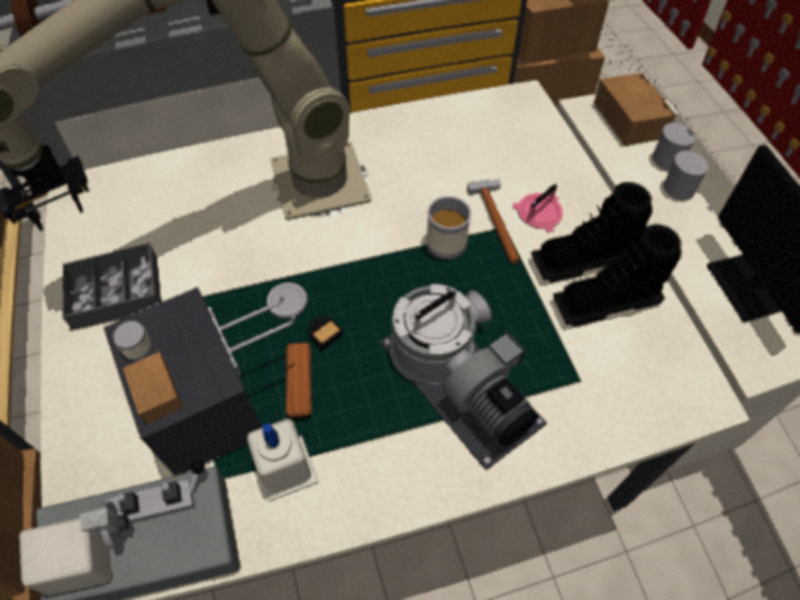

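View pics/a.png

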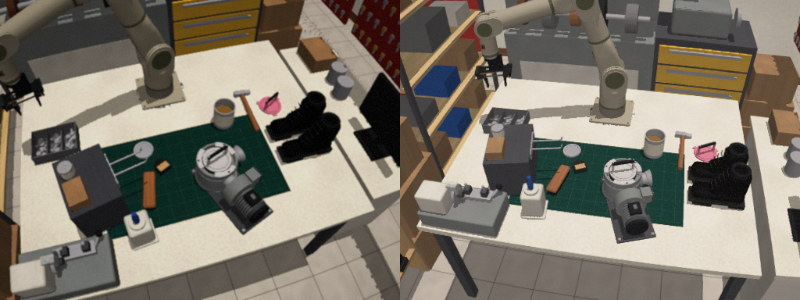

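The candidates at 800x600 scale are the aluminium cover with a black bar on the drum at (435,305), the pink cover with a black handle at (540,208) and the flat tin lid at (287,300). The aluminium one on the grey drum fits. The hook's prongs run from (220,325) to (300,318). Next I'll measure and confirm with a crop.

Run:
```python
from h import *
for n in 'ab':
    c=dict(np.load(n+'.npz'));W=world(c);I=c['image'].astype(int)
    x,y,z=W[...,0],W[...,1],W[...,2]
    near=(x>.4)&(x<.9)&(y>-.1)&(y<.35)
    m=near&(z>.172)&(z<.2)
    P=W[m][:,:2];print(n,'bar n',m.sum())
    if m.sum()>5:
        r=cv2.minAreaRect(P.astype(np.float32)*1000);print(r, np.median(W[m][:,2]))
        v=np.linalg.svd(P-P.mean(0))[2][0];print('dir',np.degrees(np.arctan2(v[1],v[0])),'bbox mid',(P.min(0)+P.max(0))/2, I[m].mean(0))
    m2=near&(z>.118)&(z<.135); r=cv2.minEnclosingCircle((W[m2][:,:2]*1000).astype(np.float32));print('rim',r)
    # cabinet top
    m3=(abs(z-.22)<.006)&(x>.3)&(x<1)&(y<0)&(y>-.75)
    k=cv2.morphologyEx(m3.astype(np.uint8),cv2.MORPH_OPEN,np.ones((3,3)))
    nn,L,S,_=cv2.connectedComponentsWithStats(k);
    for i in np.argsort(-S[1:,4])[:2]+1:
        print('cab',S[i,4],cv2.minAreaRect((W[L==i][:,:2]*1000).astype(np.float32)))
    m4=(z>.188)&(z<.222)&(x>.3)&(x<.9)&(y<.1)&(y>-.35)
    print('prong cand',m4.sum())
    o=c['image'].copy(); o[m4]=[255,0,0]
    cv2.imwrite(f'pics/m{n}.png',o[:,:,::-1])
    if n=='a':
        q=np.hstack([cv2.resize(c['image'][160:260,230:330],(400,400),interpolation=3),cv2.resize(o[160:260,120:220],(400,400),interpolation=0)]);cv2.imwrite('pics/crop.png',q[:,:,::-1])
```

```text
a bar n 148
((578.5908813476562, 125.12696838378906), (14.745797157287598, 99.20795440673828), 21.546403884887695) 0.18590275098786102
dir -69.3368027358271 bbox mid [0.57718489 0.12622456] [55.35810811 53.78378378 53.17567568]
rim ((673.002197265625, 157.2249298095703), 185.6956787109375)
cab 3509 ((577.3480834960938, -388.7039794921875), (265.4389953613281, 205.6389923095703), 12.077352523803711)
cab 177 ((548.7619018554688, -481.6907958984375), (103.21411895751953, 34.41154861450195), 13.65068244934082)
prong cand 1811
b bar n 139
((577.381103515625, 131.16001892089844), (20.74622344970703, 102.20806884765625), 22.13994789123535) 0.18468610533589747
dir -68.86281113845311 bbox mid [0.58007227 0.12981718] [47.01438849 46.72661871 46.97122302]
rim ((671.8565673828125, 163.72776794433594), 187.05984497070312)
cab 1803 ((576.3402709960938, -384.5643005371094), (268.5570068359375, 205.14244079589844), 12.627514839172363)
cab 18 ((763.821533203125, -235.83396911621094), (15.554073333740234, 12.775872230529785), 19.532052993774414)
prong cand 1224
```

View pics/crop.png

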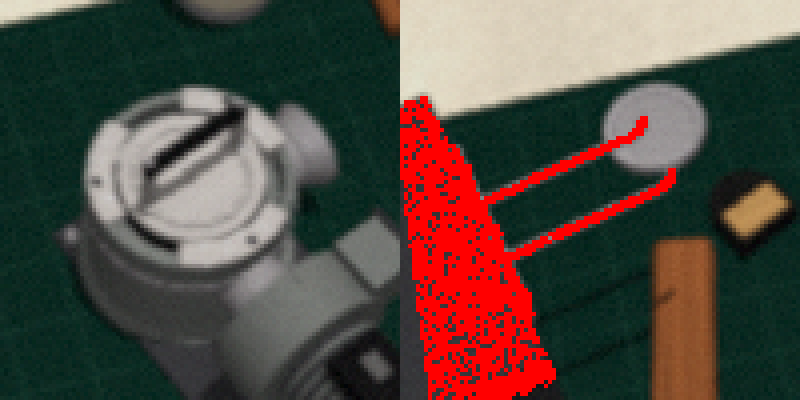

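Crop confirmed: this is the aluminium cover with the black bar at crop (195,145), locked on the drum. The hook prongs are masked red, with tips at crop (643,125) and (672,175). Next I'll fit the hook.

Run:
```python
from h import *
for n in 'ab':
    c=dict(np.load(n+'.npz'));W=world(c)
    x,y,z=W[...,0],W[...,1],W[...,2]
    t=np.radians(12.4);ex=np.array([np.cos(t),np.sin(t)]);ey=np.array([-ex[1],ex[0]]);o=np.array([.5768,-.3866])
    u=(W[...,:2]-o)@ex;v=(W[...,:2]-o)@ey
    m=(z>.19)&(z<.23)&(abs(u)<.13)&(v>.115)&(v<.27)
    U,V,Z=u[m],v[m],z[m]
    mid=(np.percentile(U,5)+np.percentile(U,95))/2
    print(n,m.sum(),'side v95',np.nanpercentile(v[(abs(z-.22)<.004)&(abs(u)<.1)&(v<.115)],99.5))
    for s in(U<mid,U>=mid):
        lv=s&(V<.225)
        p=np.polyfit(V[lv],U[lv],1);print('prong slope deg',np.degrees(np.arctan(p[0])),'u',np.median(U[lv]),'z',np.median(Z[lv]),'vmax',np.percentile(V[s],98),'zmax',Z[s].max())
    print('throat',o+ex*mid+ey*.198)
    # cover: disc top (bright) and bar in tilted frame
    t=np.radians(21.3);ex=np.array([np.cos(t),np.sin(t)]);ey=np.array([-ex[1],ex[0]]);o=np.array([.578,.128])
    u=(W[...,:2]-o)@ex;v=(W[...,:2]-o)@ey
    m=(z>.180)&(z<.2)&(abs(u)<.03)&(abs(v)<.08);print('bar u',np.percentile(u[m],[5,50,95]),'v',np.percentile(v[m],[2,98]))
    m=(abs(z-.129)<.005)&(np.hypot(u,v)<.11)
    r=cv2.fitEllipse(cv2.convexHull((np.stack([u[m],v[m]],-1)*1000).astype(np.float32)));print('rim',r)
```

```text
a 199 side v95 0.09874914504518521
prong slope deg -0.19461733335540166 u -0.02661895604464243 z 0.2031117548288266 vmax 0.2351963128978715 zmax 0.21938340573750859
prong slope deg 0.19439006511634552 u 0.02774305778671054 z 0.20235263903555123 vmax 0.2347110661264088 zmax 0.21939288878924534
throat [ 0.53468554 -0.19313025]
bar u [-0.0063482   0.00020223  0.00463833] v [-0.05057324  0.04536573]
rim ((-1.271662950515747, -1.5095887184143066), (167.6678466796875, 171.53892517089844), 39.25389099121094)
b 145 side v95 0.1040454975538825
prong slope deg -1.1433472508347235 u -0.02624403450049458 z 0.2019529774226385 vmax 0.2367790704147094 zmax 0.21432295092620302
prong slope deg 0.8017896447966963 u 0.028585784678417128 z 0.2023501240860499 vmax 0.23779023753273 zmax 0.22383019223460132
throat [ 0.53518634 -0.19302015]
bar u [-0.00485091  0.00351193  0.01006023] v [-0.04607362  0.04828005]
rim ((2.203988790512085, 1.7720088958740234), (169.31077575683594, 171.4014892578125), 55.86369705200195)
```

Request:
step_arm(delta_pos=[[0.6, 1, 0.8], [0.6, 1, 0.8], [0.6, 1, 0.8], [0.6, 1, 0.8], [0.6, 1, 0.8], [0.6, 1, 0.8], [0.6, 1, 0.8], [0.6, 1, 0.8], [0.6, 1, 0], [0.6, 1, 0], [0.6, 1, 0], [0.6, 1, 0]], turn=[0.5, 0.5, 0.5, 0.5, 0.5, 0.5, 0.5, 0.5, 0.5, 0.5, 0.5, 0.5], grip=0)

```text
time: 1.3
ee_pos: [0.3371, -0.3031, 0.3817]
eef_rot: [0.883, 0.469, -0.0, -0.001]
ft_force: [0.2, -0.7, -0.1]
width: 0.087
grip_force: 0.0
```

Request:
step_arm(delta_pos=[[0.55, 1, 0], [0.55, 1, 0], [0.55, 1, 0], [0.55, 1, 0], [0.55, 1, 0], [0.55, 1, 0], [0.55, 1, 0], [0.55, 1, 0], [0.55, 1, 0], [0.55, 1, 0], [0.55, 1, 0], [0.55, 1, 0]], turn=[0.7, 0.7, 0.7, 0.7, 0.7, 0.7, 0.7, 0.7, 0.7, 0.7, 0.7, 0.4])

```text
time: 2.5
ee_pos: [0.5018, -0.0028, 0.3826]
eef_rot: [0.561, 0.828, 0.0, -0.0]
ft_force: [0.8, -0.4, -1.0]
width: 0.087
grip_force: 0.0
```

Request:
step_arm(delta_pos=[[0.5, 0.9, 0], [0.5, 0.9, 0], [0.5, 0.9, 0], [0.5, 0.9, 0], [0.5, 0.8, 0], [0.5, 0.8, 0], [0, 0, 0]], turn=[0, 0, 0, 0, 0, 0, 0])

```text
time: 3.2
ee_pos: [0.5763, 0.1291, 0.3817]
eef_rot: [0.56, 0.828, 0.001, -0.001]
ft_force: [0.6, -0.0, -0.5]
width: 0.0872
grip_force: 0.0
```

```bash
cat > w.py <<'E'
from h import *
c=shot('wrist');W=world(c);x,y,z=W[...,0],W[...,1],W[...,2]
s=read_state();print(s['time'],s['ee_pos'].round(4),np.degrees(2*np.arctan2(s['eef_rot'][1],s['eef_rot'][0])),s['joint_positions'].round(2))
near=(np.hypot(x-.578,y-.128)<.08)
m=near&(z>.178)&(z<.2)
r=cv2.minAreaRect((W[m][:,:2]*1000).astype(np.float32));print('bar',m.sum(),r,np.nanmedian(z[m]))
m=(abs(z-.128)<.006)&(np.hypot(x-.578,y-.128)<.12)
print('rim',cv2.fitEllipse(cv2.convexHull((W[m][:,:2]*1000).astype(np.float32))))
cv2.imwrite('pics/wrist.png',c['image'][:,:,::-1])
E
python3 w.py
```

```text
3.25 [0.5761 0.1274 0.382 ] 111.74907694061731 [ 0.33  0.32 -0.83  1.23  0.24  1.69 -0.08]
bar 903 ((576.0252685546875, 128.8817901611328), (11.491816520690918, 98.78253936767578), 21.67658233642578) 0.186606779098635
rim ((591.711181640625, 134.1463623046875), (169.67764282226562, 209.0768585205078), 110.59326171875)
```

View pics/wrist.png

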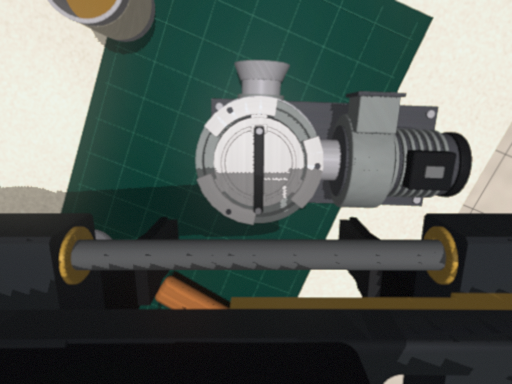

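The wrist view shows the bar at pixels (258,128)–(258,210), with the fingers lined up with it. I'll descend and grip.

Request:
step_arm(delta_pos=[[0, 0.04, -1], [0, 0, -1], [0, 0, -1], [0, 0, -1], [0, 0, -1], [0, 0, -1], [0, 0, -1], [0, 0, -0.9], [0, 0, -0.5], [0, 0, -0.44], [0, 0, 0], [0, 0, 0]], turn=[0, 0, 0, 0, 0, 0, 0, 0, 0, 0, 0, 0])

```text
time: 4.45
ee_pos: [0.5767, 0.1259, 0.1624]
eef_rot: [0.563, 0.826, 0.0, 0.0]
ft_force: [-0.1, 0.6, -0.3]
width: 0.087
grip_force: 0.0
```

Request:
step_arm(delta_pos=[[0, 0, 0], [0, 0, 0], [0, 0, 0], [0, 0, 0], [0, 0, 0], [0, 0, 0], [0, 0, 0], [0, 0, 0]], turn=[0, 0, 0, 0, 0, 0, 0, 0], grip=1, newtons=50)

```text
time: 5.25
ee_pos: [0.5763, 0.1259, 0.1615]
eef_rot: [0.563, 0.826, 0.0, -0.0]
ft_force: [0.5, -0.1, 0.1]
width: 0.0308
grip_force: 0.0
```

Request:
step_arm(delta_pos=[[0, 0, 0], [0, 0, 0], [0, 0, 0], [0, 0, 0], [0, 0, 0], [0, 0, 0]], turn=[0, 0, 0, 0, 0, 0])

```text
time: 5.85
ee_pos: [0.5772, 0.1262, 0.1616]
eef_rot: [0.563, 0.826, 0.001, 0.0]
ft_force: [5.6, 2.1, -3.6]
width: 0.0114
grip_force: 50.0
```

Request:
step_arm(delta_pos=[[0, 0, -0.12], [0, 0, -0.12], [0, 0, -0.12], [0, 0, 0], [0, 0, 0]], turn=[0, 0, 0, 0, 0])

```text
time: 6.35
ee_pos: [0.5772, 0.1262, 0.1537]
eef_rot: [0.563, 0.826, 0.001, 0.001]
ft_force: [0.7, 1.0, 8.3]
width: 0.0117
grip_force: 50.0
```

Request:
step_arm(delta_pos=[[0, 0, 0], [0, 0, 0], [0, 0, 0], [0, 0, 0], [0, 0, 0], [0, 0, 0], [0, 0, 0], [0, 0, 0], [0, 0, 0], [0, 0, 0], [0, 0, 0], [0, 0, 0]], turn=[0.3, 0.5, 0.5, 0.5, 0.5, 0.5, 0.5, 0.5, 0.5, 0.5, 0.5, 0])

```text
time: 7.55
ee_pos: [0.5772, 0.1261, 0.1537]
eef_rot: [0.276, 0.961, 0.001, 0.001]
ft_force: [0.8, -0.1, 7.3]
width: 0.0117
grip_force: 50.0
```

Request:
step_arm(delta_pos=[[0, 0, 0], [0, 0, 0], [0, 0, 0], [0, 0, 0], [0, 0, 0], [0, 0, 0], [0, 0, 0], [0, 0, 0], [0, 0, 0], [0, 0, 0], [0, 0, 0], [0, 0, 0]], turn=[0.6, 0.6, 0.6, 0.6, 0.6, 0.6, 0.6, 0.6, 0.6, 0.6, 0.45, 0])

```text
time: 8.75
ee_pos: [0.5772, 0.1261, 0.1537]
eef_rot: [-0.107, 0.994, 0.0, 0.001]
ft_force: [0.9, -0.0, 8.6]
width: 0.0115
grip_force: 50.0
```

Run:
```python
from h import *
s=read_state();print(s['joint_positions'].round(2),s['torque'].round(2),np.degrees(2*np.arctan2(s['eef_rot'][1],s['eef_rot'][0])))
c=camera('scene');W=world(c);x,y,z=W[...,0],W[...,1],W[...,2]
cv2.imwrite('pics/u.png',cv2.resize(c['image'][140:290,200:350][:,:,::-1],(600,600),interpolation=cv2.INTER_CUBIC))
```

```text
[ 0.52  0.52 -1.06  1.6   0.47  1.3   1.17] [ 0.02 -0.28 -0.09] 192.30895162670154
```

View pics/u.png

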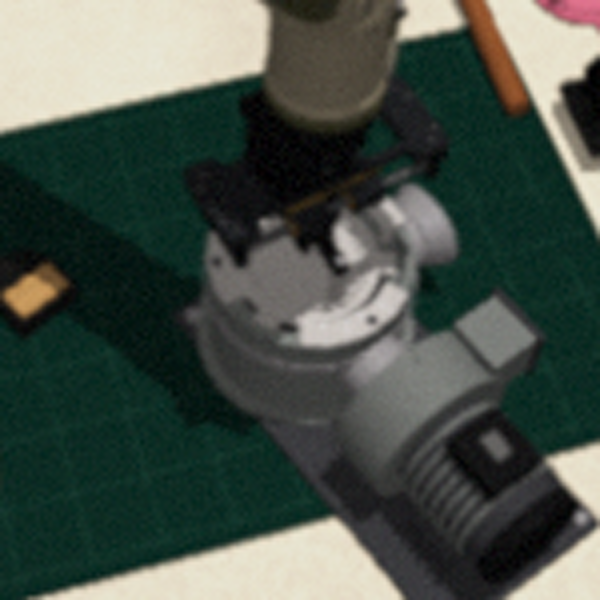

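The cover has turned with the gripper to about 80.7°. In the crop the bar is held at (310,235). I'll lift it straight out.

Request:
step_arm(delta_pos=[[0, 0, 0.2], [0, 0, 0.3], [0, 0, 0.4], [0, 0, 0.5], [0, 0, 0.5], [0, 0, 0.5], [0, 0, 0.2], [0, 0, 0], [0, 0, 0]], turn=[0, 0, 0, 0, 0, 0, 0, 0, 0])

```text
time: 9.7
ee_pos: [0.5762, 0.1257, 0.2172]
eef_rot: [-0.106, 0.994, -0.0, -0.0]
ft_force: [0.4, 0.3, -3.9]
width: 0.0116
grip_force: 50.0
```

Run:
```python
from h import *
s=read_state();print(s['ee_pos'],s['ft_force'].round(1),s['torque'].round(2))
for n in('scene','side'):
    c=shot(n,n+'2.png');W=world(c);x,y,z=W[...,0],W[...,1],W[...,2]
    d=np.hypot(x-.577,y-.126);m=(d<.075)&(z>.165)&(z<.195)
    print(n,m.sum(),cv2.minAreaRect((W[m][:,:2]*1000).astype(np.float32)))
    A=np.c_[W[m][:,:2]-[.577,.126],np.ones(m.sum())];print('plane',np.linalg.lstsq(A,z[m],rcond=None)[0])
```

```text
[0.57617663 0.12570399 0.217209  ] [ 0.4  0.3 -3.9] [ 0.12 -0.13 -0.01]
scene 740 ((579.148681640625, 128.50961303710938), (130.32090759277344, 111.57444763183594), 84.05671691894531)
plane [-0.01506926  0.00773005  0.18324775]
side 650 ((579.3419799804688, 132.8154296875), (114.52165985107422, 130.2579345703125), 1.0286847352981567)
plane [-0.01053573  0.00056892  0.18209132]
```

Request:
step_arm(delta_pos=[[-0.15, -0.4, 0.05], [-0.25, -0.7, 0], [-0.25, -0.75, 0], [-0.25, -0.75, 0], [-0.25, -0.75, 0], [-0.25, -0.75, 0], [-0.25, -0.75, 0], [-0.25, -0.75, 0], [-0.25, -0.75, 0], [-0.25, -0.7, 0], [-0.25, -0.6, 0], [0, 0, 0]], turn=[0, 0, 0, 0, 0, 0, 0, 0, 0, 0, 0, 0])

```text
time: 11.0
ee_pos: [0.509, -0.0686, 0.2184]
eef_rot: [-0.104, 0.995, -0.001, -0.001]
ft_force: [-0.5, -0.6, -3.2]
width: 0.0109
grip_force: 50.0
```

```bash
cat > k.py <<'E'
from h import *
s=read_state();p=s['ee_pos'];print(p,s['joint_positions'].round(2),np.degrees(2*np.arctan2(s['eef_rot'][1],s['eef_rot'][0])))
I=[]
for n in('scene','side'):
    c=camera(n);W=world(c);x,y,z=W[...,0],W[...,1],W[...,2]
    d=np.hypot(x-p[0],y-p[1]);m=(d<.085)&(abs(z-p[2]+.035)<.012)
    if m.sum()>30: 
        A=np.c_[W[m][:,:2]-p[:2],np.ones(m.sum())];print(n,m.sum(),'plane',np.linalg.lstsq(A,z[m],rcond=None)[0])
    q=np.array(c['view'])@np.r_[p,1];u,v=cv2.projectPoints(np.array([[q[0],-q[1],-q[2]]]),np.zeros(3),np.zeros(3),np.array(c['mtx']),np.array(c['dist']))[0].ravel().astype(int)
    I.append(cv2.resize(c['image'][max(v-60,0):v+60,max(u-60,0):u+60],(400,400),interpolation=cv2.INTER_CUBIC))
import sys
cv2.imwrite('pics/'+sys.argv[1],np.hstack(I)[:,:,::-1])
E
python3 k.py k1.png
```

```text
[ 0.50895146 -0.06864553  0.21839824] [ 1.06  0.26 -1.15  1.71  0.24  1.33  1.64] 191.9762940169464
scene 765 plane [-0.01036913  0.00793565  0.1842674 ]
side 594 plane [-0.00786535 -0.00168032  0.18357439]
```

View pics/k1.png

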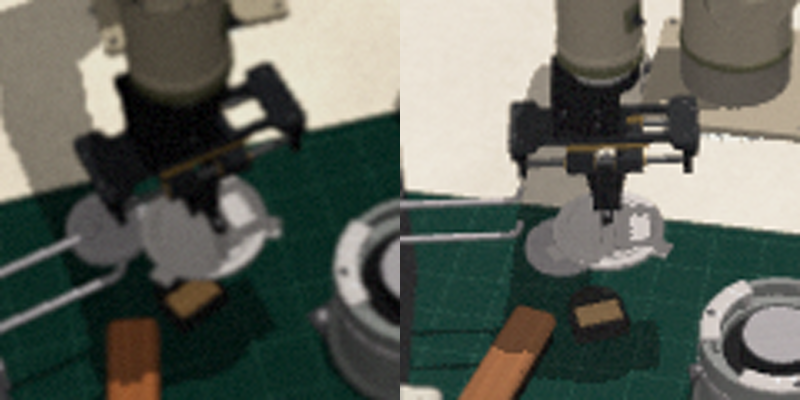

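The cover is held level just outside the tips: left crop, cover at (205,225) and tips near (80,240) and (120,265). I'll slide it in along the prongs.

Request:
step_arm(delta_pos=[[0.06, -0.24, 0], [0.11, -0.48, 0], [0.12, -0.5, 0], [0.12, -0.5, 0], [0.12, -0.5, 0], [0.12, -0.5, 0], [0.12, -0.5, 0], [0.12, -0.5, 0], [0.12, -0.5, 0], [0.12, -0.4, 0], [0.06, -0.24, 0], [0, 0, 0]], turn=[0, 0, 0, 0, 0, 0, 0, 0, 0, 0, 0, 0])

```text
time: 12.3
ee_pos: [0.5399, -0.1878, 0.2186]
eef_rot: [-0.106, 0.994, 0.0, -0.0]
ft_force: [0.6, -0.4, -3.2]
width: 0.0114
grip_force: 50.0
```

```bash
python3 k.py k2.png; python3 -c "
from h import *
print(read_state()['ft_force'])"
```

```text
[ 0.53991453 -0.18775784  0.21863826] [ 1.1   0.4  -1.06  1.57  0.35  1.38  1.78] 192.15602037060737
scene 773 plane [-0.01291836  0.00397689  0.18427218]
side 534 plane [-0.00868555  0.00066981  0.1836445 ]
[-0.17950757  0.24878705 -3.46748436]
```

View pics/k2.png

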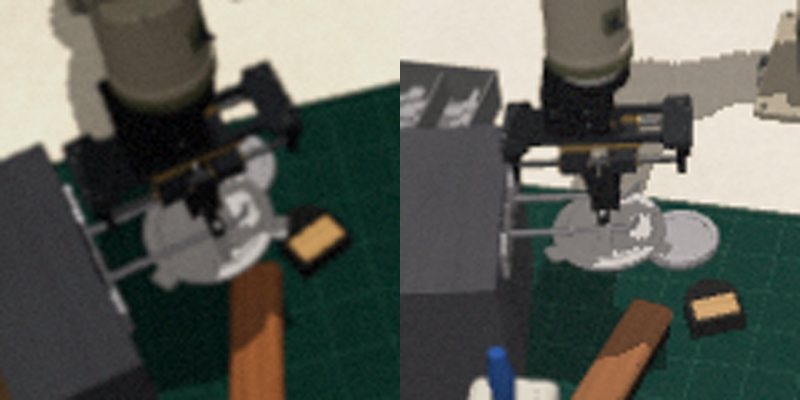

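The prongs pass above the disc and under the bar, at left crop (110,270)→(215,235). Now I'll lower it.

Request:
step_arm(delta_pos=[[0, 0, -0.2], [0, 0, -0.3], [0, 0, -0.25], [0, 0, -0.1], [0, 0, -0.08], [0, 0, -0.05], [0, 0, 0], [0, 0, 0]], turn=[0, 0, 0, 0, 0, 0, 0, 0])

```text
time: 13.2
ee_pos: [0.5399, -0.1869, 0.1945]
eef_rot: [-0.106, 0.994, -0.0, 0.0]
ft_force: [-0.7, -0.1, -3.3]
width: 0.0112
grip_force: 50.0
```

Request:
step_arm(delta_pos=[[0, 0, -0.04], [0, 0, -0.04], [0, 0, 0]], turn=[0, 0, 0])

```text
time: 13.5
ee_pos: [0.5398, -0.1869, 0.1922]
eef_rot: [-0.106, 0.994, 0.0, -0.0]
ft_force: [-0.0, 0.4, -2.7]
width: 0.0113
grip_force: 50.0
```

Request:
step_arm(delta_pos=[[0, 0, -0.03], [0, 0, -0.03], [0, 0, 0], [0, 0, 0]], turn=[0, 0, 0, 0])

```text
time: 13.9
ee_pos: [0.5399, -0.1869, 0.1919]
eef_rot: [-0.106, 0.994, -0.0, 0.0]
ft_force: [-5.1, 0.6, 7.8]
width: 0.0111
grip_force: 50.0
```

Request:
step_arm(delta_pos=[[0, 0, 0.03], [0, 0, 0], [0, 0, 0]], turn=[0, 0, 0], newtons=5)

```text
time: 14.2
ee_pos: [0.54, -0.1868, 0.1919]
eef_rot: [-0.106, 0.994, -0.0, 0.0]
ft_force: [-2.7, 0.9, 3.1]
width: 0.0119
grip_force: 5.0
```

Request:
step_arm(delta_pos=[[0, 0, 0], [0, 0, 0], [0, 0, 0], [0, 0, 0], [0, 0, 0], [0, 0, 0], [0, 0, 0], [0, 0, 0]], turn=[0, 0, 0, 0, 0, 0, 0, 0], grip=0.5)

```text
time: 15.0
ee_pos: [0.5399, -0.1869, 0.1916]
eef_rot: [-0.106, 0.994, 0.0, 0.0]
ft_force: [0.2, -0.3, 0.6]
width: 0.0437
grip_force: 0.0
```

```bash
python3 k.py k3.png
```

```text
[ 0.53986384 -0.18688014  0.19158573] [ 1.09  0.42 -1.05  1.61  0.37  1.33  1.77] 192.21976113867947
scene 754 plane [-0.01454602 -0.00053866  0.15770105]
side 558 plane [-0.00806326 -0.00307769  0.15712749]
```

View pics/k3.png

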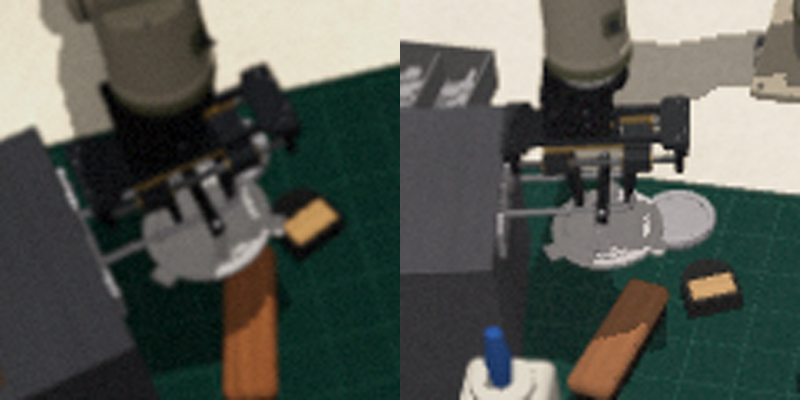

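The cover hangs level, with its bar at left crop (205,205) clear between the open fingers. I'll raise the gripper straight up and check again.

Request:
step_arm(delta_pos=[[0, 0, 0.2], [0, 0, 0.4], [0, 0, 0.6], [0, 0, 0.8], [0, 0, 0.8], [0, 0, 0.8], [0, 0, 0.8], [0, 0, 0.6], [0, 0, 0], [0, 0, 0], [0, 0, 0], [0, 0, 0]], turn=[0, 0, 0, 0, 0, 0, 0, 0, 0, 0, 0, 0])

```text
time: 16.3
ee_pos: [0.5395, -0.1869, 0.3157]
eef_rot: [-0.106, 0.994, 0.0, -0.001]
ft_force: [-0.5, -0.2, 0.2]
width: 0.0435
grip_force: 0.0
```

Run:
```python
from h import *
t=np.radians(12.4);ex=np.array([np.cos(t),np.sin(t)]);ey=np.array([-ex[1],ex[0]]);o=np.array([.535,-.193])
I=[]
for n in('scene','side'):
    c=camera(n);W=world(c);z=W[...,2];u=(W[...,:2]-o)@ex;v=(W[...,:2]-o)@ey
    d=np.hypot(u,v);m=(d<.085)&(abs(z-.157)<.01)
    print(n,'plane',np.linalg.lstsq(np.c_[u[m],v[m],np.ones(m.sum())],z[m],rcond=None)[0])
    g=(abs(u)<.06)&(abs(v)<.03)&(z>.209)&(z<.222)&(c['image'].max(-1)<110)
    print('bar',g.sum(),np.percentile(u[g],[2,98]),np.percentile(v[g],[5,50,95]),np.median(z[g]))
```

```text
scene plane [-0.0151727   0.00183436  0.15774706]
bar 118 [-0.04043204  0.05570858] [-0.00152703  0.00379978  0.00964077] 0.2170306944173419
side plane [-0.00023334  0.0031341   0.15708734]
bar 68 [-0.03934227  0.05561378] [0.00064791 0.00752548 0.01194461] 0.2155348840360506
```

```bash
python3 -c "
from bench import *
print(close_job())"
```

```text
the job is handed in; nothing more can be done
None
```

The cover is unlocked, lifted off and hung level by its crossbar on both prongs, about 8 mm sideways and 5 mm outward of the throat by camera, with the gripper clear; the job is handed in, and no verdict was returned.

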